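Load a vial carrier through the check gate of a sampler feed lane

TASK

Take the vial carrier by its grip post, set it down in the open mouth of the feed lane with the vial end towards the gate, and slide it along the lane so that it swings the gate open, until it has pushed the buffer's plunger fully in. Let go, so that the gate is shut behind it and the vial still stands in its well. Feel your way: from the gate on the carrier must never press on the lane, gate or buffer with more than 18 N, the gripper itself must not push the lane, gate or buffer, and the things standing around stay where they are.

Things in the scene. Friction and masses are not known exactly. Their poses are not given: they have to be found in the camera images.
- carrier: White plastic vial carrier: block 64 (x) x 36 (y) x 28 mm high, weight about 0.25 kg with its vial. Origin at the centre of the block's underside, x towards the front (vial end), z up. At the rear an upright grip post, 16 (x) x 20 (y) mm, centred at x = -20 mm, y = 0, from the block's top (z = 28 mm) up to z = 78 mm. The vial well (25 mm square, 16 mm deep) is at x = +14 mm.
- carrier_nose (a point): Middle of the carrier's front face, 32 mm ahead of its origin and 18 mm above its underside.
- vial: Small screw vial with a grey cap, 23 mm across, 47 mm tall, standing loose in the carrier's well; origin at the centre of its underside, which stands 12 mm above the carrier's underside. It tops the carrier by 31 mm.
- lane: Feed lane fixed to the bench: aluminium base plate 282 x 88 mm, 4 mm thick (its floor is at z = 4 mm), with low grey guide rails whose tops are 12 mm above the bench. Origin on the bench, on the centre line under the gate; x is the way in, z up. The plate runs from x = -82 to +200 mm. From the gate on the lane is 43 mm wide between the rails.
- lane_mouth (a point): Middle of the mouth's floor, 50 mm before the gate on the centre line, 4 mm above the bench. The mouth (lane x = -82 to -24 mm, open above and in front) is 47 mm wide between the rails, then tapers to 43 mm at the gate.
- lane_bed (a point): Point on the lane's floor 100 mm past the gate, on the centre line. Just beyond it stands the buffer, a grey block 37 mm high and 36 mm wide with a black plunger facing the gate, clamped at a depth that is set anew each time and is not reported: the tip of the untouched plunger lies 106 to 136 mm past the gate, 22 mm above the bench.
- gate (a joint): The gate: aluminium leaf 14 to 28 mm above the bench, upright hinge at lane x = 0, y = -30 mm (its post is 30 mm high), reaching 43 mm across. 0 = shut, square across the lane; 1.55 rad = swung in towards lane +x; it cannot open outwards. A weak spring (under 2 N at the leaf's end) shuts it once the carrier's rear face is over 44 mm past it, as it is with the plunger in.
- plunger (a joint): Travel of the plunger: 0 = out, 0.006 m = fully in; it stays where pushed. It slides against about 4 N; its rubber mounting yields about 1 mm per 4 N, so when it is fully in the force goes on rising by 4 N per mm, and after 6 mm of yielding (24 N) the mounting is hard. About 7 to 11 N is a good push. On release the rubber gives the carrier a few mm back.
- dropper: Bystander: small amber bottle with white cap, 37 mm wide, 86 mm high; origin under its centre.
- spare_vial: Bystander: a second vial like the first, 23 mm wide, 47 mm high, standing on the bench by itself, not far from the tall titrator (over 0.3 m high, from about x = 0.48 m on, right of y = -0.33 m) that the arm must go round; origin under its centre.
There are look-alikes about, which are no part of the job. Leave any green or orange look-alike of the carrier alone.

How it is judged:
By the outcome, as a careful person would: the job done as asked, in the order asked, and still so for the second after the job is handed in, with the robot touching nothing.
It also fails if it takes over 72 s, if anything falls off the work surface, if the arm or the gripper's body presses on something with over 40 N, if the wrist force passes 120 N, or if a joint passes its speed limit or range.

ROBOT

A 7-joint arm with a two-finger parallel gripper is mounted at the origin on the work surface; the furniture and walls round the work are solid. World frame = base frame: x ahead of the robot, y to its left, z up, the work surface at z = 0. Lengths are in mm, angles in rad, forces in N, time in s.
With the tool pointing down it reaches from about 400 to 925 mm from the base axis. Payload 5.6 kg.
Tool frame: the origin (TCP) lies at the very end of the fingers, on their centre line; the grasp point (between the pads) lies 19 mm behind it; z points along the fingers, y is the line along which they close (so a half turn about z gives the same grasp; the last joint's range is limited). The gripper opens to 85 mm and grips with 20 to 120 N. Pads are 22 mm wide; open, the fingers measure 114 mm over their backs; the gripper's body (76 mm by 85 mm) begins 54 mm behind the grasp point. The pads swing forward as they close: fully open they stand 13 mm farther back than shut.
Start: joints at [1.3, 0.468, -0.012, 1.603, 0.006, 1.071, -0.056], TCP at [146.75, -633.224, 231.29] pointing down, gripper open.
Joint ranges: [-2.53, 2.53], [-0.31, 2.02], [-1.57, 1.55], [0.28, 2.44], [-1.29, 4.43], [0.15, 1.84], [-2.92, 2.92]. Speed limits (rad/s): [2.57, 2.57, 3.14, 3.14, 3.14, 3.14, 3.14].

INTERFACE

Orientations are given as a 3x3 rotation matrix whose columns are the frame's x, y, z axes.
In Python, from cell import sensors, cams, ticket gives the robot as it stands.
- The arm moves only by the tool apply_moves, never from a script. Its argument "deltas" is a list of rows, each a list of 4 numbers: the shift along the tool's x, y, z in cm, then the turn about the tool's z in rad. In form: [[dx, dy, dz, turn], ...]. A call has 1 to 20 rows; each row is the pose to reach, as a shift and turn from the pose commanded when the call began, along the tool's axes at that moment; what a row does not reach only later rows make up. A row lasts 1/12 s, in which the tool goes at most 41.7 mm and 7.16 degrees, less where a joint would pass 70% of its speed; a pose out of reach is approached as far as the arm can. A call with a gripper value outside its range is refused whole. "fingers" is the opening, from 0 (shut) to 1 (fully open), set as the call begins (left out, the last holds). The fingers move at their own pace and stop on an object; "grip_force" is the grip in N (left out, the last holds). Time passes only in rows, so rows that repeat a pose let the fingers close. It gives the time, the measured TCP pose, the force, the opening and the grip force at its end, in the units of the state.
- sensors.sense(): the state, without advancing time (a new reading comes with each control period).
- cams.grab_frame(name): name is "scene" or "top"; returns the picture (384x512x3 uint8, blue, green, red); there is no depth.
- cams.camera_params(name): a dict with "fx", "fy", "cx", "cy" (pixels), "world_from_camera" (4x4, takes a point from camera to world coordinates). Camera axes: x right, y up, looking along -z (the intrinsics and any distortion apply to the point x, -y, -z); pixel columns grow to the right and rows downward; lengths in mm; the calibration is good to about 2 mm. A picture is of the moment at which its call begins. camera_params takes no time and is no camera call.
- ticket.finish_job(): hands the job in; it is judged then, once.
The state is a dict: "t": time; "q": joint angles; "qvel": joint speeds; "effort": joint torques, N m; "ee_pos": TCP position; "ee_rot": TCP orientation; "contact_force": force on the tool from outside, world axes, zero at the start; "torque": the same for the moment, N m; "finger_gap": finger opening in mm; "grasp_force": force on a finger pad.
Only numpy, scipy, OpenCV 4.12 (cv2) and the standard library are available. Lean on these libraries where they do the work, as an engineer would, in place of code of your own. Each camera call takes 0.05 s, during which the arm holds its last target. There are 200 camera calls.

## Working session

There is one attempt and no reset: what is moved stays moved. The work goes in short steps, Python scripts to look and compute and a tool call to move; the robot and the scene stay as the last step left them, time stands still between calls to the robot, and variables do not carry over. Pictures are saved under pics/ and viewed, at most 10 in all, crops included, and the job is handed in when it is done.

Besides the shell and the picture viewer there is one more tool, called after ">>>" by a JSON object that holds its "api" and its "payload". apply_moves: Moves the arm, as the interface text tells. Its arguments: {"type":"object","properties":{"deltas":{"type":"array"},"fingers":{"type":"number"},"grip_force":{"type":"number"}},"required":["deltas"]}

```bash
ls; mkdir -p pics; python3 - <<'E'
from cell import sensors,cams
import cv2,numpy as np
np.set_printoptions(precision=4,suppress=True)
s=sensors.sense()
print(s['t'],s['ee_pos'],s['ee_rot'],s['contact_force'],s['finger_gap'])
for n in('scene','top'):
    im=cams.grab_frame(n); cv2.imwrite(f'pics/{n}0.png',im)
    print(n,{k:(np.array(v) if np.ndim(v) else v) for k,v in cams.camera_params(n).items()})
E
```

```text
pics
0.0 [ 146.5873 -632.6718  230.3148] [[ 0.9742  0.2257 -0.0005]
 [ 0.2257 -0.9742  0.0018]
 [-0.0001 -0.0018 -1.    ]] [ 0.2925 -0.4238 -0.1357] 85.50787509225573
scene {'fx': 369.2663319493504, 'fy': 369.2663319493504, 'cx': 253.2045030604896, 'cy': 197.8182354933107, 'world_from_camera': array([[   0.6252,    0.3573,   -0.6939,  -38.956 ],
       [  -0.78  ,    0.2562,   -0.5709, -512.7918],
       [  -0.0262,    0.8981,    0.4389,  423.0263],
       [   0.    ,    0.    ,    0.    ,    1.    ]])}
top {'fx': 491.329144958298, 'fy': 491.329144958298, 'cx': 251.20552744530303, 'cy': 193.8642540249701, 'world_from_camera': array([[  -0.0047,    0.9942,   -0.1075,  419.2587],
       [  -0.9998,   -0.0028,    0.0178,  -14.881 ],
       [   0.0174,    0.1076,    0.994 , 1092.1235],
       [   0.    ,    0.    ,    0.    ,    1.    ]])}
```

View pics/scene0.png

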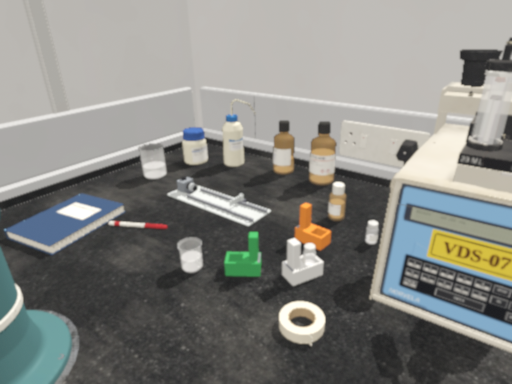

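View pics/top0.png

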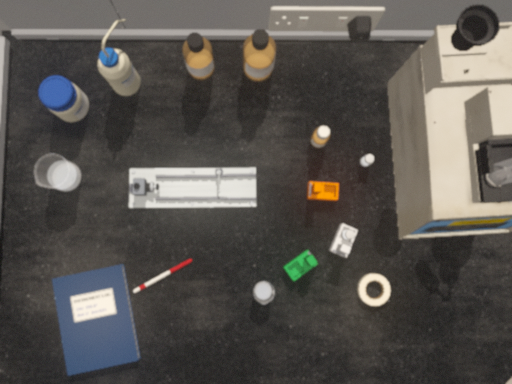

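The candidates for the carrier are:
- the white block: top (344,240), scene (302,262)
- the green look-alike: top (300,265), scene (243,262)
- the orange look-alike: top (323,190), scene (313,232)

By the description I choose the white one. The lane runs right to left in the top view, with the mouth end at (256,188), the gate at about (219,183) and the buffer at (143,187). One close composite crop will check this.

```bash
python3 - <<'E'
import cv2,numpy as np
t=cv2.imread('pics/top0.png');s=cv2.imread('pics/scene0.png')
f=lambda im,x0,y0,w,h,W,H:cv2.resize(im[y0:y0+h,x0:x0+w],(W,H),interpolation=cv2.INTER_CUBIC)
a=f(t,320,215,50,50,300,300);b=f(s,275,230,60,60,300,300)
c=f(t,124,160,140,52,800,297)
o=np.zeros((600,800,3),np.uint8);o[:300,:300]=a;o[:300,300:600]=b;o[300:597]=c
cv2.imwrite('pics/crop1.png',o)
E
```

```text
(no output)
```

View pics/crop1.png

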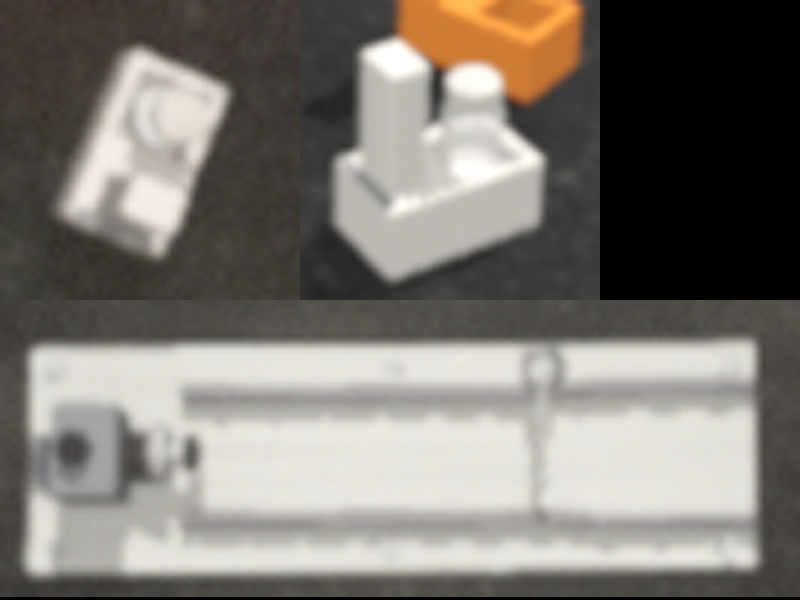

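The crop confirms the white carrier. Its vial end points up and right in the top view (vial at about (348,234)), and the post is at the lower end (about (345,249)). The hinge post is on the upper side of the lane, which is lane −y, so lane +x is world +y. The plunger tip is at about (158,239). Next I measure the positions.

```bash
cat > h.py <<'E'
import cv2,numpy as np
from cell import sensors,cams
np.set_printoptions(precision=2,suppress=True)
def ray(n,p):
    c=cams.camera_params(n);T=np.array(c['world_from_camera'])
    d=T[:3,:3]@np.array([(p[0]-c['cx'])/c['fx'],-(p[1]-c['cy'])/c['fy'],-1]);return T[:3,3],d
def onz(n,p,z):
    o,d=ray(n,p);return o+d*(z-o[2])/d[2]
def two(p,q):
    (a,u),(b,v)=ray('top',p),ray('scene',q)
    s=np.linalg.lstsq(np.c_[u,-v],b-a,rcond=None)[0];A=a+u*s[0];B=b+v*s[1];return (A+B)/2,np.linalg.norm(A-B)
def blob(im,x0,y0,x1,y1,lo,sat=60):
    h=cv2.cvtColor(im,cv2.COLOR_BGR2HSV)[y0:y1,x0:x1]
    m=((h[...,2]>lo)&(h[...,1]<sat)).astype(np.uint8)
    c=max(cv2.findContours(m,0,cv2.CHAIN_APPROX_NONE)[0],key=cv2.contourArea);return c+[x0,y0]
E
python3 - <<'E'
from h import *
t=cv2.imread('pics/top0.png')
c=blob(t,120,155,265,220,130)
r=cv2.minAreaRect(c);print(r)
P=np.array([onz('top',p,4)[:2] for p in cv2.boxPoints(r)]);print(P)
r2=cv2.minAreaRect(P.astype(np.float32));print('lane rect',r2)
print('hinge top',onz('top',(124+542/5.714,160+362/5.714),30),'leaf end',onz('top',(124+540/5.714,160+515/5.714),28),'tip',onz('top',(124+198/5.714,160+452/5.714),22))
c=blob(t,322,215,368,265,110)
r=cv2.minAreaRect(c);print(r,cv2.approxPolyDP(c,2,True)[:,0].tolist())
k=lambda x,y:(320+x/6,215+y/6)
for p in[(140,47),(232,93),(165,258),(60,215)]:print(onz('top',k(*p),28))
print('post',two(k(152,203),(275+93/5,230+57/5)),onz('top',k(152,203),78),onz('scene',(275+93/5,230+57/5),78))
print('vial cap',two(k(183,115),(275+173/5,230+80/5)),onz('top',k(183,115),59),onz('scene',(275+173/5,230+80/5),59))
E
```

```text
((192.0, 186.99998474121094), (127.99998474121094, 39.99999237060547), -0.0)
[[508.51 238.26]
 [598.03 240.25]
 [597.51 -45.45]
 [507.58 -44.94]]
lane rect ((552.8059692382812, 97.47959899902344), (285.7020568847656, 89.92609405517578), 89.89419555664062)
hinge top [470.34  36.18  30.  ] leaf end [412.91  36.89  28.  ] tip [437.19 166.53  22.  ]
((343.609619140625, 239.54110717773438), (20.71628189086914, 31.95223617553711), 20.556047439575195) [[341, 223], [329, 249], [347, 257], [357, 229]]
[ 470.52 -233.83   28.  ]
[ 453.76 -266.8    28.  ]
[ 394.72 -240.95   28.  ]
[ 410.25 -203.45   28.  ]
post (array([ 414.53, -226.21,   78.12]), np.float64(0.2442829274734736)) [ 414.61 -226.34   78.  ] [ 414.59 -226.04   78.  ]
vial cap (array([ 444.65, -241.35,   58.83]), np.float64(1.634654015905634)) [ 445.13 -241.99   59.  ] [ 443.75 -240.94   59.  ]
```

```bash
cat >> h.py <<'E'
def rel(goal,yaw_deg,s=None,base=None):
    "tool-frame cm deltas and turn from pose base=(pos,rot) to world goal, tool-x yaw"
    s=s or sensors.sense();p,R=(s['ee_pos'],s['ee_rot']) if base is None else base
    R=np.array(R);d=R.T@(np.array(goal)-p)/10
    y=np.arctan2(R[1,0],R[0,0]);t=-(np.radians(yaw_deg)-y);return np.r_[d,(t+np.pi)%(2*np.pi)-np.pi]
def edge(g,line,lo):
    "subpixel crossings of profile along each (fixed) line: list of (pts array)"
    v=g[line].astype(float)
    i=np.argmax(v>lo);j=len(v)-1-np.argmax(v[::-1]>lo)
    return i-(v[i]-lo)/(v[i]-v[i-1]),j+(v[j]-lo)/(v[j]-v[j+1])
E
python3 - <<'E'
from h import *
t=cv2.imread('pics/top0.png');g=cv2.cvtColor(t,cv2.COLOR_BGR2GRAY).astype(float)
A=[];B=[]
for x in range(134,252):
    a,b=edge(g[155:222,x],slice(None),130);A.append((x,155+a));B.append((x,155+b))
L=[];Rr=[]
for y in range(172,205):
    a,b=edge(g[y,118:268],slice(None),130);L.append((118+a,y));Rr.append((118+b,y))
def fit(P):
    W=np.array([onz('top',p,4)[:2] for p in P],np.float32);vx,vy,x,y=cv2.fitLine(W,cv2.DIST_HUBER,0,.01,.01).ravel();return (x,y),np.degrees(np.arctan2(vy,vx))
for n,P in zip('ABLR',(A,B,L,Rr)):print(n,fit(P))
print('hinge',onz('top',(218.9,170.9),30),'leafend',onz('top',(218.5,197.6),28),'tip',onz('top',(158.7,186.6),22))
for n,p,z in[('dropper',(321,132),86),('orange',(334,189),78),('green',(309,262),78),('sparevial',(368,159),47)]:print(n,onz('top',p,z))
print(rel([414.5,-226.2,200],-26))
print(rel([414.5,-226.2,200],-26,base=([146.75,-633.22,231.29],sensors.sense()['ee_rot'])))
E
```

```text
A ((np.float32(598.32227), np.float32(47.438313)), np.float32(-89.72883))
B ((np.float32(507.10135), np.float32(63.6873)), np.float32(-89.63248))
L ((np.float32(545.73804), np.float32(238.68172)), np.float32(1.0839236))
R ((np.float32(543.6204), np.float32(-45.409172)), np.float32(0.051743925))
hinge [584.78  36.35  30.  ] leafend [526.4   37.18  28.  ] tip [551.57 168.2   22.  ]
dropper [ 657.97 -179.72   86.  ]
orange [ 538.67 -205.78   78.  ]
green [ 388.14 -150.92   78.  ]
sparevial [ 607.54 -286.97   47.  ]
[ 35.27 -33.55   3.09   0.68]
[ 35.27 -33.6    3.18   0.68]
```

>>> {"api": "apply_moves", "payload": {"deltas": [[1.0,-1.0,0,0.04],[3.0,-2.9,0.3,0.1],[5.5,-5.3,0.6,0.2],[8.0,-7.7,0.9,0.3],[10.5,-10.1,1.2,0.4],[13.0,-12.5,1.5,0.5],[15.5,-14.8,1.8,0.6],[18.0,-17.2,2.0,0.68],[20.5,-19.6,2.2,0.68],[23.0,-22.0,2.4,0.68],[25.5,-24.4,2.6,0.68],[28.0,-26.7,2.8,0.68],[30.5,-29.1,3.0,0.68],[33.0,-31.4,3.1,0.68],[34.5,-32.9,3.18,0.68],[35.27,-33.6,3.18,0.68],[35.27,-33.6,3.18,0.68],[35.27,-33.6,3.18,0.68]], "fingers": 0.65, "grip_force": 60}}

```text
t: 1.6
ee_pos: [414.0, -227.0, 199.3]
ee_rot: [[0.899, -0.437, -0.001], [-0.437, -0.899, -0.0], [-0.0, 0.001, -1.0]]
contact_force: [0.3, -1.4, 0.3]
finger_gap: 55.5
grasp_force: 0.0
```

```bash
python3 - <<'E'
from h import *
s=sensors.sense();print(s['t'],s['ee_pos'],s['ee_rot'],s['contact_force'],s['finger_gap'],s['q'])
print(rel([414.5,-226.2,38],-26))
for n in('scene','top'):cv2.imwrite(f'pics/{n}1.png',cams.grab_frame(n))
s=cv2.imread('pics/scene1.png');t=cv2.imread('pics/top1.png')
o=np.hstack([cv2.resize(s[120:320,200:400],(400,400)),cv2.resize(t[150:300,270:420],(400,400))]);cv2.imwrite('pics/c2.png',o)
E
```

```text
1.6 [ 414.01 -227.01  199.33] [[ 0.9  -0.44 -0.  ]
 [-0.44 -0.9  -0.  ]
 [-0.    0.   -1.  ]] [ 0.28 -1.35  0.33] 55.48898449174915 [ 0.55  0.22 -0.14  2.05  0.04  0.88 -1.63]
[ 0.02 -0.1  16.13  0.  ]
```

View pics/c2.png

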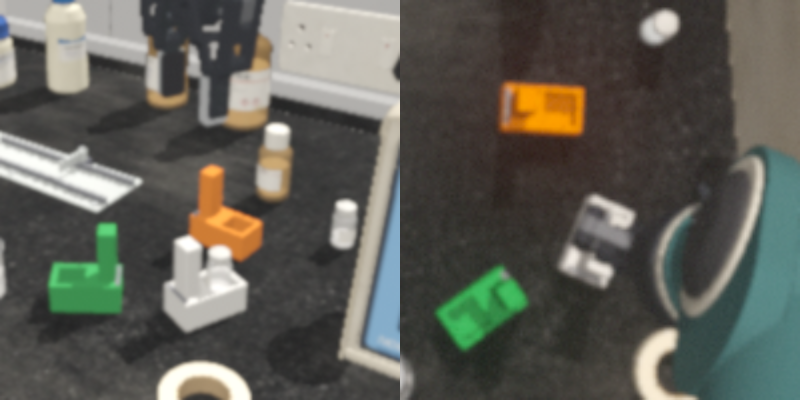

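The scene view shows the arm clear of everything, with the fingers above the carrier. The carrier's post is at crop (187,265), and the dropper and spare vial are untouched. I go down and grip.

>>> {"api": "apply_moves", "payload": {"deltas": [[0,0,1.5,0],[0,0,4,0],[0,0,6.5,0],[0,0,9,0],[0,0,11,0],[0,0,12.5,0],[0,0,13.8,0],[0,0,14.8,0],[0,0,15.5,0],[0,0,16.0,0],[0,0,16.15,0],[0,0,16.15,0],[0,0,16.15,0]]}}

```text
t: 2.78
ee_pos: [414.8, -226.6, 38.4]
ee_rot: [[0.899, -0.437, 0.001], [-0.437, -0.899, -0.001], [0.001, 0.0, -1.0]]
contact_force: [-0.4, -0.1, 0.2]
finger_gap: 55.4
grasp_force: 0.0
```

>>> {"api": "apply_moves", "payload": {"deltas": [[0,0,0,0],[0,0,0,0],[0,0,0,0],[0,0,0,0],[0,0,0,0],[0,0,0,0],[0,0,0,0],[0,0,0,0],[0,0,0,0],[0,0,0,0]], "fingers": 0, "grip_force": 80}}

```text
t: 3.62
ee_pos: [414.7, -226.4, 38.4]
ee_rot: [[0.899, -0.437, 0.0], [-0.437, -0.899, -0.0], [0.001, 0.0, -1.0]]
contact_force: [-1.2, 1.1, 5.3]
finger_gap: 18.6
grasp_force: 78.0
```

>>> {"api": "apply_moves", "payload": {"deltas": [[0,0,-0.3,0],[0,0,-0.8,0],[0,0,-1.8,0],[0,0,-3.2,0],[0,0,-5,0],[0,0,-7,0],[0,0,-9,0],[0,0,-10.8,0],[0,0,-12.2,0],[0,0,-13.2,0],[0,0,-13.8,0],[0,0,-14,0],[0,0,-14,0],[0,0,-14,0],[0,0,-14,0]]}}

```text
t: 4.87
ee_pos: [413.9, -226.0, 177.1]
ee_rot: [[0.899, -0.437, -0.002], [-0.437, -0.899, 0.001], [-0.002, -0.0, -1.0]]
contact_force: [0.0, 0.9, -2.6]
finger_gap: 18.9
grasp_force: 78.0
```

```bash
python3 - <<'E'
from h import *
s=sensors.sense();print(s['t'],s['ee_pos'],s['contact_force'],s['torque'],s['finger_gap'],s['grasp_force'])
for n in('scene','top'):cv2.imwrite(f'pics/{n}2.png',cams.grab_frame(n))
s=cv2.imread('pics/scene2.png');t=cv2.imread('pics/top2.png')
o=np.hstack([cv2.resize(s[100:300,200:400],(400,400)),cv2.resize(t[150:300,270:420],(400,400))]);cv2.imwrite('pics/c3.png',o)
b=sensors.sense()['ee_rot']
print(rel([553.2,-37,178],90.3,base=([414.5,-226.2,178],b)))
E
```

```text
4.8667 [ 413.9  -225.98  177.1 ] [ 0.01  0.87 -2.62] [ 0.06  0.08 -0.07] 18.936477659519294 78.04969310760498
[  4.21 -23.08  -0.01  -2.03]
```

View pics/c3.png

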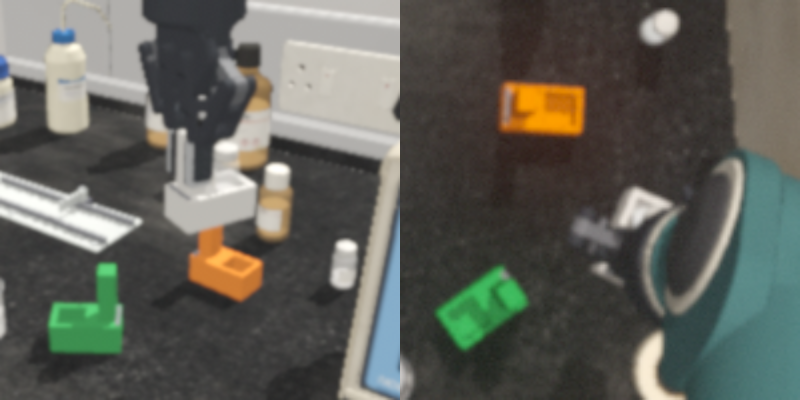

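The carrier hangs level in the grip with its vial standing (scene crop (210,200)), well above the orange look-alike. I carry it to above the mouth.

>>> {"api": "apply_moves", "payload": {"deltas": [[0.06,-0.35,0,-0.03],[0.2,-1.1,0,-0.1],[0.42,-2.3,0,-0.2],[0.65,-3.6,0,-0.31],[0.9,-4.9,0,-0.43],[1.15,-6.3,0,-0.55],[1.4,-7.7,0,-0.67],[1.65,-9.1,0,-0.79],[1.9,-10.5,0,-0.91],[2.15,-11.9,0,-1.03],[2.4,-13.3,0,-1.15],[2.65,-14.6,0,-1.27],[2.9,-16.0,0,-1.39],[3.15,-17.3,0,-1.51],[3.4,-18.7,0,-1.63],[3.65,-20.0,0,-1.74],[3.88,-21.2,0,-1.85],[4.05,-22.2,0,-1.94],[4.16,-22.8,0,-2.0],[4.21,-23.08,0,-2.03]]}}

```text
t: 6.63
ee_pos: [553.6, -35.7, 177.6]
ee_rot: [[-0.012, 1.0, -0.0], [1.0, 0.012, 0.001], [0.001, -0.0, -1.0]]
contact_force: [0.4, -0.6, -3.0]
finger_gap: 19.2
grasp_force: 78.1
```

>>> {"api": "apply_moves", "payload": {"deltas": [[0,0,0,0],[0,0,0.6,0],[0,0,1.6,0],[0,0,3.2,0],[0,0,5,0],[0,0,6.6,0],[0,0,7.8,0],[0,0,8.6,0],[0,0,9,0],[0,0,9,0],[0,0,9,0]]}}

```text
t: 7.55
ee_pos: [553.5, -37.0, 88.2]
ee_rot: [[-0.007, 1.0, 0.001], [1.0, 0.007, -0.0], [-0.0, 0.001, -1.0]]
contact_force: [-0.4, 0.3, -2.3]
finger_gap: 19.2
grasp_force: 78.1
```

```bash
python3 - <<'E'
from h import *
s=sensors.sense();print(s['t'],s['ee_pos'],s['ee_rot'],s['contact_force'],s['torque'],s['finger_gap'],s['q'])
for n in('scene','top'):cv2.imwrite(f'pics/{n}3.png',cams.grab_frame(n))
s=cv2.imread('pics/scene3.png');t=cv2.imread('pics/top3.png')
o=np.hstack([cv2.resize(s[140:240,160:290],(520,400)),cv2.resize(t[160:220,200:290],(280,187)) if 0 else cv2.resize(t[150:250,200:270],(280,400))]);cv2.imwrite('pics/c4.png',o)
E
```

```text
7.55 [553.53 -37.04  88.23] [[-0.01  1.    0.  ]
 [ 1.    0.01 -0.  ]
 [-0.    0.   -1.  ]] [-0.36  0.28 -2.29] [-0.04 -0.04 -0.  ] 19.24819329728463 [ 0.42  0.57 -0.52  1.91  0.4   0.76 -0.33]
```

View pics/c4.png

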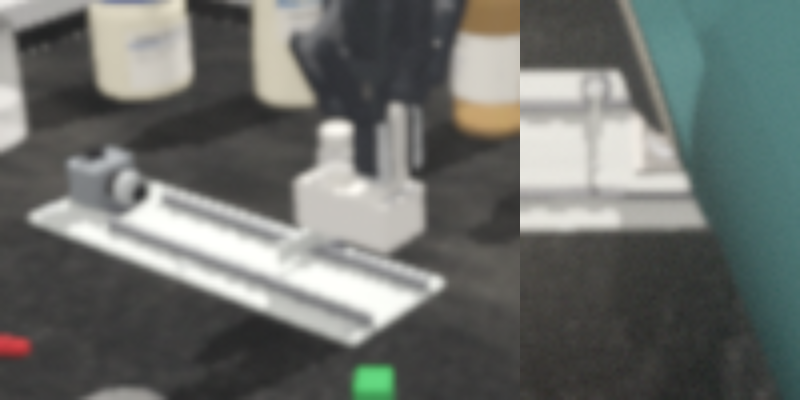

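The carrier is over the mouth with its vial end towards the gate (carrier front bottom at scene crop (300,230), gate at (300,245)). The vial is standing. I lower it, slowing near the floor.

>>> {"api": "apply_moves", "payload": {"deltas": [[0,0,0.6,0],[0,0,1.6,0],[0,0,2.6,0],[0,0,3.4,0],[0,0,3.9,0],[0,0,4.2,0],[0,0,4.35,0],[0,0,4.45,0],[0,0,4.45,0],[0,0,4.45,0]]}}

```text
t: 8.48
ee_pos: [553.5, -37.0, 43.7]
ee_rot: [[-0.007, 1.0, 0.001], [1.0, 0.007, -0.0], [-0.0, 0.001, -1.0]]
contact_force: [-0.5, -0.3, -2.2]
finger_gap: 19.2
grasp_force: 78.1
```

>>> {"api": "apply_moves", "payload": {"deltas": [[0,0,0.05,0],[0,0,0.1,0],[0,0,0.1,0],[0,0,0.1,0]]}}

```text
t: 8.82
ee_pos: [553.3, -37.2, 42.6]
ee_rot: [[-0.007, 1.0, 0.0], [1.0, 0.007, -0.0], [-0.0, 0.0, -1.0]]
contact_force: [0.7, -0.3, -1.9]
finger_gap: 18.9
grasp_force: 78.1
```

>>> {"api": "apply_moves", "payload": {"deltas": [[0,0,0.03,0],[0,0,0.06,0],[0,0,0.06,0],[0,0,0.06,0]]}}

```text
t: 9.15
ee_pos: [553.4, -37.2, 42.5]
ee_rot: [[-0.007, 1.0, 0.0], [1.0, 0.007, -0.001], [-0.001, 0.0, -1.0]]
contact_force: [-2.1, -0.6, 6.1]
finger_gap: 18.8
grasp_force: 79.0
```

The floor is reached, with about 8 N on it. I ease off, then look at the alignment before the gate.

>>> {"api": "apply_moves", "payload": {"deltas": [[0,0,-0.04,0],[0,0,-0.04,0],[0,0,-0.04,0]]}}

```text
t: 9.4
ee_pos: [553.4, -37.2, 42.5]
ee_rot: [[-0.007, 1.0, 0.0], [1.0, 0.007, -0.0], [-0.0, 0.0, -1.0]]
contact_force: [-1.7, -1.2, 4.1]
finger_gap: 19.1
grasp_force: 78.8
```

```bash
python3 - <<'E'
from h import *
s=sensors.sense();print(s['t'],s['ee_pos'],s['contact_force'],s['torque'])
for n in('scene','top'):cv2.imwrite(f'pics/{n}4.png',cams.grab_frame(n))
s=cv2.imread('pics/scene4.png');t=cv2.imread('pics/top4.png')
f=lambda im,x0,y0,w,h,W,H:cv2.resize(im[y0:y0+h,x0:x0+w],(W,H),interpolation=cv2.INTER_CUBIC)
cv2.imwrite('pics/c5.png',np.hstack([f(s,210,160,70,70,420,420),f(t,205,160,63,70,378,420)]))
E
```

```text
9.4 [553.37 -37.24  42.51] [-1.68 -1.15  4.08] [-0.14  0.32  0.04]
```

View pics/c5.png

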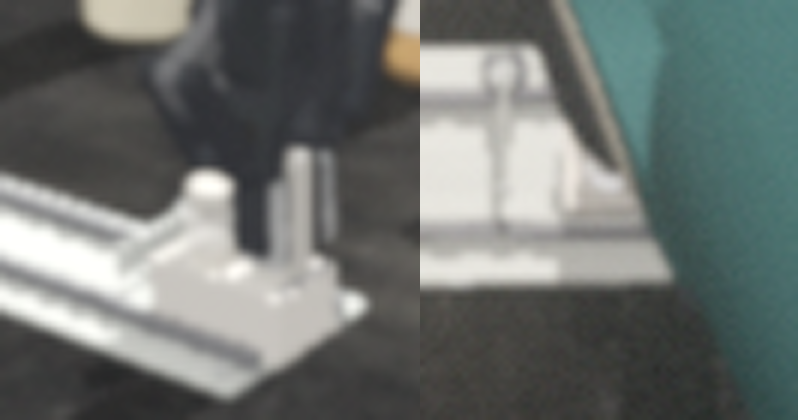

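```bash
python3 - <<'E'
from h import *
print(onz('top',(229.2,195.5),32), 'rail',[onz('top',(229.2,160+v/6),12) for v in (222,228,240)])
t=cv2.imread('pics/top4.png').astype(int);g=t.mean(2)
for x in(222,226,232,234,236):print(x,g[172:212,x].astype(int).tolist())
E
```

```text
[530.5   13.82  32.  ] rail [array([529.27,  14.36,  12.  ]), array([527.05,  14.36,  12.  ]), array([522.62,  14.36,  12.  ])]
222 [172, 169, 161, 156, 146, 155, 169, 184, 211, 224, 227, 228, 227, 226, 227, 227, 225, 225, 226, 225, 227, 227, 227, 222, 204, 178, 164, 155, 159, 182, 206, 223, 227, 221, 195, 137, 86, 70, 72, 71]
226 [122, 134, 138, 138, 134, 152, 168, 184, 206, 222, 227, 227, 227, 225, 224, 224, 223, 223, 221, 216, 213, 214, 214, 217, 208, 186, 162, 148, 159, 171, 184, 209, 223, 220, 192, 135, 83, 65, 66, 65]
232 [130, 119, 103, 96, 84, 79, 75, 74, 73, 71, 77, 85, 116, 153, 182, 201, 206, 199, 190, 184, 177, 176, 168, 154, 156, 147, 128, 128, 156, 172, 174, 177, 177, 173, 152, 111, 74, 63, 56, 61]
234 [127, 140, 143, 141, 133, 126, 114, 106, 95, 83, 77, 75, 75, 86, 125, 166, 193, 209, 209, 192, 180, 176, 167, 156, 159, 146, 128, 129, 154, 170, 173, 176, 176, 173, 152, 112, 72, 61, 58, 60]
236 [122, 118, 110, 108, 111, 117, 121, 131, 140, 136, 129, 119, 106, 96, 87, 99, 140, 190, 212, 203, 184, 176, 164, 152, 156, 148, 128, 128, 156, 170, 174, 176, 176, 174, 154, 114, 74, 57, 56, 58]
```

>>> {"api": "apply_moves", "payload": {"deltas": [[0,0,-0.05,0],[0,0,-0.05,0],[0,0,-0.05,0]]}}

```text
t: 9.75
ee_pos: [553.3, -37.1, 42.6]
ee_rot: [[-0.007, 1.0, 0.0], [1.0, 0.007, 0.0], [0.0, 0.0, -1.0]]
contact_force: [-0.5, -1.4, 0.6]
finger_gap: 18.9
grasp_force: 78.5
```

>>> {"api": "apply_moves", "payload": {"deltas": [[0.1,0,-0.01,0],[0.3,0,-0.01,0],[0.6,0,-0.01,0],[0.9,0,-0.01,0],[1.2,0,-0.01,0],[1.4,0,-0.01,0],[1.5,0,-0.01,0],[1.5,0,-0.01,0]]}}

```text
t: 10.42
ee_pos: [553.0, -21.4, 42.8]
ee_rot: [[-0.008, 1.0, -0.0], [1.0, 0.008, 0.0], [0.0, -0.0, -1.0]]
contact_force: [0.8, -0.0, -2.3]
finger_gap: 19.4
grasp_force: 78.3
```

>>> {"api": "apply_moves", "payload": {"deltas": [[0.1,0,0,0],[0.25,0,0,0],[0.4,0,0,0],[0.55,0,0,0],[0.7,0,0,0],[0.85,0,0,0],[0.95,0,0,0],[1.0,0,0,0]]}}

```text
t: 11.08
ee_pos: [553.2, -12.3, 42.9]
ee_rot: [[-0.007, 1.0, 0.0], [1.0, 0.007, -0.0], [-0.0, 0.0, -1.0]]
contact_force: [1.1, -1.6, -2.7]
finger_gap: 19.2
grasp_force: 78.1
```

The gate touch is starting. I go on slowly.

>>> {"api": "apply_moves", "payload": {"deltas": [[0.15,0,0,0],[0.3,0,0,0],[0.45,0,0,0],[0.6,0,0,0],[0.75,0,0,0],[0.9,0,0,0],[1.0,0,0,0]]}}

```text
t: 11.67
ee_pos: [552.7, -1.8, 42.7]
ee_rot: [[-0.007, 1.0, -0.001], [1.0, 0.007, 0.0], [0.0, -0.001, -1.0]]
contact_force: [0.1, -1.6, -3.4]
finger_gap: 19.1
grasp_force: 78.1
```

>>> {"api": "apply_moves", "payload": {"deltas": [[0.15,0,0,0],[0.3,0,0,0],[0.45,0,0,0],[0.6,0,0,0],[0.75,0,0,0],[0.9,0,0,0],[1.05,0,0,0],[1.2,0,0,0],[1.35,0,0,0],[1.5,0,0,0]]}}

```text
t: 12.5
ee_pos: [552.8, 13.2, 42.9]
ee_rot: [[-0.007, 1.0, -0.0], [1.0, 0.007, 0.0], [0.0, -0.0, -1.0]]
contact_force: [-0.9, -0.7, -1.8]
finger_gap: 19.2
grasp_force: 78.1
```

>>> {"api": "apply_moves", "payload": {"deltas": [[0.15,0,0,0],[0.3,0,0,0],[0.45,0,0,0],[0.6,0,0,0],[0.75,0,0,0],[0.9,0,0,0],[1.05,0,0,0],[1.2,0,0,0],[1.35,0,0,0],[1.5,0,0,0]]}}

```text
t: 13.33
ee_pos: [552.8, 28.2, 42.9]
ee_rot: [[-0.007, 1.0, -0.0], [1.0, 0.007, 0.0], [0.0, -0.0, -1.0]]
contact_force: [-1.3, -0.2, -2.1]
finger_gap: 19.2
grasp_force: 78.2
```

>>> {"api": "apply_moves", "payload": {"deltas": [[0.25,0,0,0],[0.5,0,0,0],[0.75,0,0,0],[1.0,0,0,0],[1.25,0,0,0],[1.5,0,0,0],[1.75,0,0,0],[2.0,0,0,0],[2.25,0,0,0],[2.5,0,0,0]]}}

```text
t: 14.17
ee_pos: [552.6, 53.1, 42.8]
ee_rot: [[-0.007, 1.0, -0.0], [1.0, 0.007, -0.0], [-0.0, -0.0, -1.0]]
contact_force: [-1.1, -0.5, -1.6]
finger_gap: 19.1
grasp_force: 78.1
```

>>> {"api": "apply_moves", "payload": {"deltas": [[0.25,0,0,0],[0.5,0,0,0],[0.75,0,0,0],[1.0,0,0,0],[1.25,0,0,0],[1.5,0,0,0],[1.75,0,0,0],[2.0,0,0,0],[2.25,0,0,0],[2.5,0,0,0]]}}

```text
t: 15.0
ee_pos: [552.4, 78.2, 42.8]
ee_rot: [[-0.007, 1.0, -0.0], [1.0, 0.007, -0.0], [-0.0, -0.0, -1.0]]
contact_force: [-0.5, -0.7, -1.9]
finger_gap: 19.0
grasp_force: 78.1
```

```bash
python3 - <<'E'
from h import *
s=sensors.sense();print(s['t'],s['ee_pos'],s['contact_force'],s['torque'])
for n in('scene','top'):cv2.imwrite(f'pics/{n}5.png',cams.grab_frame(n))
s=cv2.imread('pics/scene5.png');t=cv2.imread('pics/top5.png')
f=lambda im,x0,y0,w,h,W,H:cv2.resize(im[y0:y0+h,x0:x0+w],(W,H),interpolation=cv2.INTER_CUBIC)
cv2.imwrite('pics/c6.png',np.hstack([f(s,165,150,105,105,420,420),f(t,124,150,95,105,380,420)]))
E
```

```text
15.0 [552.39  78.2   42.84] [-0.54 -0.67 -1.86] [-0.23  0.23  0.04]
```

View pics/c6.png

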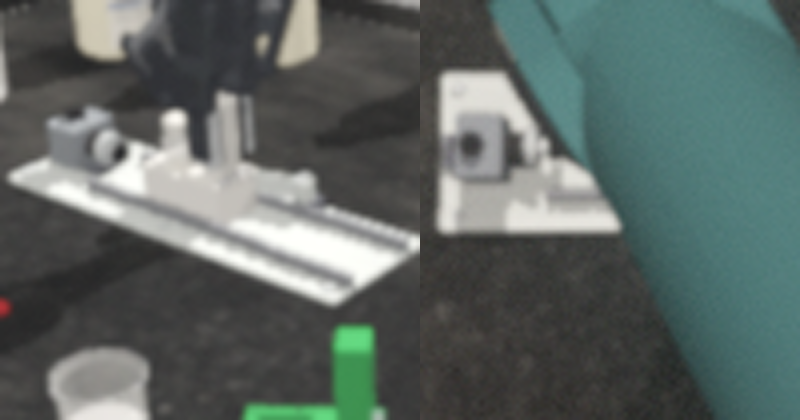

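The carrier runs between the rails well past the gate, with the vial standing (scene crop (175,130)) and the plunger tip ahead of it at (122,152). I approach in small rows and watch fy.

>>> {"api": "apply_moves", "payload": {"deltas": [[0.15,0,0,0],[0.3,0,0,0],[0.45,0,0,0],[0.6,0,0,0],[0.75,0,0,0],[0.9,0,0,0],[1.0,0,0,0]]}}

```text
t: 15.68
ee_pos: [552.3, 88.2, 42.9]
ee_rot: [[-0.007, 1.0, -0.0], [1.0, 0.007, 0.0], [0.0, -0.0, -1.0]]
contact_force: [-0.3, -0.6, -2.5]
finger_gap: 18.7
grasp_force: 78.1
```

>>> {"api": "apply_moves", "payload": {"deltas": [[0.1,0,0,0],[0.2,0,0,0],[0.3,0,0,0],[0.4,0,0,0],[0.5,0,0,0],[0.6,0,0,0]]}}

```text
t: 16.18
ee_pos: [552.5, 94.2, 43.0]
ee_rot: [[-0.007, 1.0, 0.0], [1.0, 0.007, 0.0], [0.0, 0.0, -1.0]]
contact_force: [-1.2, 0.5, -3.1]
finger_gap: 18.8
grasp_force: 78.1
```

>>> {"api": "apply_moves", "payload": {"deltas": [[0.1,0,0,0],[0.2,0,0,0],[0.3,0,0,0],[0.4,0,0,0],[0.5,0,0,0]]}}

```text
t: 16.6
ee_pos: [552.3, 99.0, 42.8]
ee_rot: [[-0.007, 1.0, -0.0], [1.0, 0.007, -0.0], [-0.0, -0.0, -1.0]]
contact_force: [0.8, -0.4, -2.3]
finger_gap: 19.3
grasp_force: 78.1
```

>>> {"api": "apply_moves", "payload": {"deltas": [[0.1,0,0,0],[0.2,0,0,0],[0.3,0,0,0],[0.4,0,0,0],[0.5,0,0,0]]}}

```text
t: 17.02
ee_pos: [552.2, 104.0, 42.9]
ee_rot: [[-0.007, 1.0, -0.0], [1.0, 0.007, -0.0], [-0.0, -0.0, -1.0]]
contact_force: [-0.5, -0.8, -2.3]
finger_gap: 18.8
grasp_force: 78.1
```

>>> {"api": "apply_moves", "payload": {"deltas": [[0.08,0,0,0],[0.16,0,0,0],[0.24,0,0,0],[0.32,0,0,0],[0.4,0,0,0]]}}

```text
t: 17.43
ee_pos: [552.2, 107.9, 42.9]
ee_rot: [[-0.007, 1.0, -0.0], [1.0, 0.007, -0.0], [-0.0, -0.0, -1.0]]
contact_force: [-0.8, -0.7, -2.1]
finger_gap: 19.2
grasp_force: 78.1
```

>>> {"api": "apply_moves", "payload": {"deltas": [[0.07,0,0,0],[0.14,0,0,0],[0.21,0,0,0],[0.3,0,0,0]]}}

```text
t: 17.77
ee_pos: [552.2, 110.9, 42.8]
ee_rot: [[-0.007, 1.0, -0.0], [1.0, 0.007, -0.0], [-0.0, -0.0, -1.0]]
contact_force: [-1.0, 0.7, -2.5]
finger_gap: 19.1
grasp_force: 78.1
```

>>> {"api": "apply_moves", "payload": {"deltas": [[0.06,0,0,0],[0.12,0,0,0],[0.18,0,0,0],[0.25,0,0,0]]}}

```text
t: 18.1
ee_pos: [552.2, 113.4, 42.9]
ee_rot: [[-0.007, 1.0, -0.0], [1.0, 0.007, -0.0], [-0.0, -0.0, -1.0]]
contact_force: [-0.3, -0.0, -1.9]
finger_gap: 18.8
grasp_force: 78.1
```

>>> {"api": "apply_moves", "payload": {"deltas": [[0.06,0,0,0],[0.12,0,0,0],[0.18,0,0,0],[0.25,0,0,0]]}}

```text
t: 18.43
ee_pos: [552.2, 116.0, 42.9]
ee_rot: [[-0.007, 1.0, -0.0], [1.0, 0.007, -0.0], [-0.0, -0.0, -1.0]]
contact_force: [0.2, 0.1, -2.6]
finger_gap: 18.9
grasp_force: 78.1
```

>>> {"api": "apply_moves", "payload": {"deltas": [[0.06,0,0,0],[0.12,0,0,0],[0.18,0,0,0],[0.2,0,0,0]]}}

```text
t: 18.77
ee_pos: [552.1, 117.2, 42.9]
ee_rot: [[-0.007, 1.0, -0.0], [1.0, 0.007, -0.001], [-0.001, -0.0, -1.0]]
contact_force: [0.4, -1.8, 0.2]
finger_gap: 19.0
grasp_force: 78.2
```

>>> {"api": "apply_moves", "payload": {"deltas": [[0.06,0,0,0],[0.12,0,0,0],[0.18,0,0,0],[0.2,0,0,0]]}}

```text
t: 19.1
ee_pos: [552.1, 119.4, 42.8]
ee_rot: [[-0.007, 1.0, -0.0], [1.0, 0.007, -0.001], [-0.001, -0.0, -1.0]]
contact_force: [-0.2, -4.6, -0.3]
finger_gap: 19.2
grasp_force: 78.3
```

>>> {"api": "apply_moves", "payload": {"deltas": [[0.05,0,0,0],[0.1,0,0,0],[0.15,0,0,0],[0.15,0,0,0]]}}

```text
t: 19.43
ee_pos: [552.1, 121.5, 42.8]
ee_rot: [[-0.007, 1.0, 0.0], [1.0, 0.007, -0.0], [-0.0, 0.0, -1.0]]
contact_force: [0.2, -4.1, -1.4]
finger_gap: 18.8
grasp_force: 78.2
```

Contact came at about y=117, and the plunger is now sliding at about 4 N. I go on in 1 mm steps.

>>> {"api": "apply_moves", "payload": {"deltas": [[0.05,0,0,0],[0.1,0,0,0],[0.1,0,0,0]]}}

```text
t: 19.68
ee_pos: [552.1, 122.5, 42.8]
ee_rot: [[-0.007, 1.0, -0.0], [1.0, 0.007, 0.0], [0.0, -0.0, -1.0]]
contact_force: [0.9, -4.5, -1.0]
finger_gap: 18.7
grasp_force: 78.2
```

>>> {"api": "apply_moves", "payload": {"deltas": [[0.05,0,0,0],[0.1,0,0,0],[0.1,0,0,0]]}}

```text
t: 19.93
ee_pos: [552.1, 123.5, 42.8]
ee_rot: [[-0.007, 1.0, -0.0], [1.0, 0.007, 0.0], [0.0, -0.0, -1.0]]
contact_force: [1.2, -3.2, -1.6]
finger_gap: 18.7
grasp_force: 78.2
```

>>> {"api": "apply_moves", "payload": {"deltas": [[0.05,0,0,0],[0.05,0,0,0],[0.05,0,0,0]]}}

```text
t: 20.18
ee_pos: [552.1, 123.8, 42.8]
ee_rot: [[-0.007, 1.0, -0.0], [1.0, 0.007, -0.0], [-0.0, -0.0, -1.0]]
contact_force: [-0.6, -4.7, -1.1]
finger_gap: 19.3
grasp_force: 78.2
```

>>> {"api": "apply_moves", "payload": {"deltas": [[0.05,0,0,0],[0.05,0,0,0],[0.05,0,0,0]]}}

```text
t: 20.43
ee_pos: [552.1, 123.9, 42.8]
ee_rot: [[-0.007, 1.0, -0.0], [1.0, 0.007, -0.001], [-0.001, -0.0, -1.0]]
contact_force: [-0.4, -5.3, -0.7]
finger_gap: 19.1
grasp_force: 78.3
```

>>> {"api": "apply_moves", "payload": {"deltas": [[0.05,0,0,0],[0.05,0,0,0],[0.05,0,0,0]]}}

```text
t: 20.68
ee_pos: [552.1, 124.1, 42.9]
ee_rot: [[-0.006, 1.0, -0.0], [1.0, 0.006, -0.001], [-0.001, -0.0, -1.0]]
contact_force: [-0.1, -6.0, -0.5]
finger_gap: 18.8
grasp_force: 78.3
```

>>> {"api": "apply_moves", "payload": {"deltas": [[0.05,0,0,0],[0.05,0,0,0],[0.05,0,0,0]]}}

```text
t: 20.93
ee_pos: [552.1, 124.4, 42.9]
ee_rot: [[-0.006, 1.0, -0.0], [1.0, 0.006, -0.002], [-0.002, -0.0, -1.0]]
contact_force: [0.0, -6.1, 0.2]
finger_gap: 19.5
grasp_force: 78.3
```

>>> {"api": "apply_moves", "payload": {"deltas": [[0.05,0,0,0],[0.1,0,0,0],[0.1,0,0,0]]}}

```text
t: 21.18
ee_pos: [552.1, 124.7, 42.9]
ee_rot: [[-0.006, 1.0, -0.001], [1.0, 0.006, -0.003], [-0.003, -0.001, -1.0]]
contact_force: [-0.9, -8.2, 0.9]
finger_gap: 18.8
grasp_force: 78.4
```

>>> {"api": "apply_moves", "payload": {"deltas": [[0.05,0,0,0],[0.1,0,0,0],[0.1,0,0,0]]}}

```text
t: 21.43
ee_pos: [552.1, 125.1, 43.0]
ee_rot: [[-0.006, 1.0, -0.001], [1.0, 0.006, -0.003], [-0.003, -0.001, -1.0]]
contact_force: [-1.4, -8.8, 2.5]
finger_gap: 18.8
grasp_force: 78.5
```

The plunger is fully in: 8.3 mm of motion and about 9 N, which matches 6 mm of travel plus 2.2 mm of rubber. I ease the rubber back while still holding, then release.

>>> {"api": "apply_moves", "payload": {"deltas": [[-0.1,0,0,0],[-0.2,0,0,0],[-0.3,0,0,0],[-0.35,0,0,0],[-0.35,0,0,0]]}}

```text
t: 21.85
ee_pos: [552.1, 123.8, 42.8]
ee_rot: [[-0.007, 1.0, -0.0], [1.0, 0.007, -0.0], [-0.0, -0.0, -1.0]]
contact_force: [0.4, -5.2, -1.2]
finger_gap: 19.3
grasp_force: 78.3
```

>>> {"api": "apply_moves", "payload": {"deltas": [[-0.05,0,0,0],[-0.1,0,0,0],[-0.15,0,0,0],[-0.15,0,0,0]]}}

```text
t: 22.18
ee_pos: [552.1, 123.1, 42.8]
ee_rot: [[-0.007, 1.0, 0.0], [1.0, 0.007, 0.001], [0.001, 0.0, -1.0]]
contact_force: [0.4, -2.5, -2.9]
finger_gap: 19.1
grasp_force: 78.2
```

>>> {"api": "apply_moves", "payload": {"deltas": [[-0.04,0,0.01,0],[-0.06,0,0.03,0],[-0.06,0,0.03,0]]}}

```text
t: 22.43
ee_pos: [552.1, 122.7, 42.7]
ee_rot: [[-0.008, 1.0, 0.0], [1.0, 0.008, 0.001], [0.001, 0.0, -1.0]]
contact_force: [0.6, -0.5, -3.1]
finger_gap: 19.0
grasp_force: 78.2
```

>>> {"api": "apply_moves", "payload": {"deltas": [[0,0,0.02,0],[0,0,0.03,0],[0,0,0.03,0]]}}

```text
t: 22.68
ee_pos: [552.1, 122.6, 42.5]
ee_rot: [[-0.007, 1.0, 0.0], [1.0, 0.007, 0.001], [0.001, 0.0, -1.0]]
contact_force: [-0.5, -0.8, 0.4]
finger_gap: 19.0
grasp_force: 78.4
```

>>> {"api": "apply_moves", "payload": {"deltas": [[0,0,0,0],[0,0,0,0],[0,0,0,0],[0,0,0,0],[0,0,0,0],[0,0,0,0]], "fingers": 0.6, "grip_force": 20}}

```text
t: 23.18
ee_pos: [552.2, 121.9, 42.3]
ee_rot: [[-0.007, 1.0, 0.0], [1.0, 0.007, 0.0], [0.0, 0.0, -1.0]]
contact_force: [-0.5, 0.3, 0.0]
finger_gap: 51.5
grasp_force: 0.0
```

>>> {"api": "apply_moves", "payload": {"deltas": [[0,0,-0.5,0],[0,0,-1.5,0],[0,0,-3,0],[0,0,-5,0],[0,0,-7.5,0],[0,0,-10,0],[0,0,-12.5,0],[0,0,-14,0],[-3,0,-15,0],[-6,0,-15,0],[-9,0,-15,0],[-12,0,-15,0],[-15,0,-15,0],[-18,0,-15,0],[-21,0,-15,0],[-23,0,-15,0],[-24,0,-15,0],[-24,0,-15,0]]}}

```text
t: 24.68
ee_pos: [553.7, -120.8, 192.8]
ee_rot: [[-0.003, 1.0, 0.0], [1.0, 0.003, -0.001], [-0.001, 0.0, -1.0]]
contact_force: [-0.1, 0.5, 0.3]
finger_gap: 51.7
grasp_force: 0.0
```

```bash
python3 - <<'E'
from h import *
s=sensors.sense();print(s['t'],s['ee_pos'],s['contact_force'],s['torque'])
for n in('scene','top'):cv2.imwrite(f'pics/{n}6.png',cams.grab_frame(n))
s=cv2.imread('pics/scene6.png');t=cv2.imread('pics/top6.png')
f=lambda im,x0,y0,w,h,W,H:cv2.resize(im[y0:y0+h,x0:x0+w],(W,H),interpolation=cv2.INTER_CUBIC)
cv2.imwrite('pics/c7.png',np.hstack([f(s,160,150,115,115,400,400),f(t,120,130,140,140,400,400)]))
E
```

```text
24.6833 [ 553.65 -120.84  192.79] [-0.12  0.54  0.34] [-0.02 -0.02  0.01]
```

View pics/c7.png

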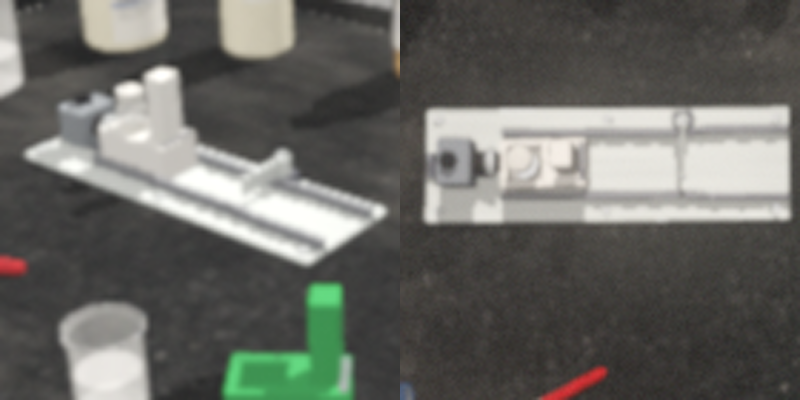

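The carrier sits against the pushed-in plunger (top crop (500,162)), with its vial upright. The gate is shut behind it (crop (682,160)), and the arm is clear.

```bash
python3 -c "
from cell import ticket;print(ticket.finish_job())"
```

```text
the job is handed in; nothing more can be done
None
```

I set the carrier in the lane and slid it through the gate until the plunger was fully in, with about 9 N at the wrist. I then let go and handed the job in: the gate is shut behind the carrier, the vial stands in its well, and the arm is clear at about 25 s.

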